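Wedge the rocking control unit steady

TASK

The white control unit rocks because its front-left foot is too short. Lift the orange wedge out of the blue bin, leaving the other things in the bin, lay it flat on the bench and slide its thin end under that foot until it bears firmly, without jacking the unit out of level or shifting it, and let go. Then press straight down on the unit's top over that foot with about 12 N for half a second to prove that it no longer rocks, and leave the wedge in place and the jar and hammer undisturbed.

Things in the scene. Friction and masses are not known exactly. Their poses are not given: they have to be found in the camera images.
- wedge: orange plastic wedge, 60 g, 140 long (x), 30 wide (y), parallel sides; thickness tapers evenly from 17 at the head (-x end) to 3 at the thin end (+x end). Origin: middle of the flat underside; +x points to the thin end. At the start it lies flat on the bin's floor, with room on both sides of its head half to grip across y.
- bin: blue open bin fixed to the bench, 220 (x) by 180 (y) outside, 50 high, walls and floor 5 thick. Origin: centre of its underside, on the bench. The bin and the control unit may stand on either side of the bench.
- unit: white control unit, loose, about 1.8 kg, 150 (x) by 180 (y), top 60 and housing underside 22 above the bench, on feet 24 in diameter set 18 in from its sides. Origin: centre, at bench level; its front with knobs faces -x, its left is +y. It stands level on three feet, rocks when about 5 N is pressed on the front-left corner, and slides on the bench above roughly 12 N of sideways push.
- foot (a point): on the axis of the short front-left foot, at the housing's underside, 22 above the bench. The foot, a 24 mm disc on a seized stem, hangs 5 to 12 above the bench, differing each time and not measured. Slide the wedge in along the unit's +x from its open front until the push force rises by about 5 N; beyond about 12 N it shoves the unit along.
- corner (a point): on the flat top of the control unit right over the short foot, 60 above the bench: where to press.
- block: bystander: light wooden doming block 44 x 44 x 40 high standing in the bin; origin at the centre of its underside
- stake: bystander: square steel stake 110 x 16 x 16 lying in the bin along its +y side; origin at the centre of its underside
- jar: bystander: closed yellow jar 56 in diameter, 75 high, at the left of the work; origin at the centre of its underside
- hammer: bystander: hammer 220 long lying on the bench at the robot's right; origin near its middle, on the bench
Mind the look-alikes: they are no part of the job. Of the things like the wedge, leave any that is black, grey or purple; of the rest the smaller one is meant.

How it is judged:
On the way, in this order (a step that is already met when the one before it is completed fails the run):
1. the wedge is lifted clear of the bin's rim (z of wedge in the frame of bin above 0.06 m), for 0.1 s.
2. the wedge lies flat under the short foot, bears against it, and the fingers have let go of it (y of foot in the frame of wedge between -0.011 and 0.011 m and x of foot in the frame of wedge between -0.045 and 0.065 m and angle between wedge's own z axis and vertical below 0.05 rad and contact force between wedge and unit above 0.3 N and angle between unit's own z axis and vertical below 0.006 rad and contact force between the fingers and wedge below 0.1 N), for 0.2 s.
3. the fingers press the unit's top over the short foot with more than 8 N and it does not rock (contact force between the fingers and unit above 8 N and horizontal distance between the grasp point and corner below 0.04 m and angle between unit's own z axis and vertical below 0.006 rad), for 0.2 s.
At the end, for the whole second after the job is handed in: Wedge flat under the short foot (foot axis within 11 mm of its centre line, 5 mm or more from the thin end, 25 mm from the head), bearing on it with over 0.3 N; unit level within 0.006 rad, within 5 mm of its start; all at rest; block and stake in the bin (y of foot in the frame of wedge between -0.011 and 0.011 m and x of foot in the frame of wedge between -0.045 and 0.065 m and angle between wedge's own z axis and vertical below 0.05 rad and contact force between wedge and unit above 0.3 N and angle between unit's own z axis and vertical below 0.006 rad and distance of unit from where it was at the start of the episode below 0.005 m and linear speed of each of unit, wedge below 0.02 m/s and z of each of block, stake in the frame of bin below 0.06 m and x of block in the frame of bin between -0.11 and 0.11 m and y of block in the frame of bin between -0.09 and 0.09 m and x of stake in the frame of bin between -0.11 and 0.11 m and y of stake in the frame of bin between -0.09 and 0.09 m); the robot touches nothing.
It fails at once if the control unit is tipped by more than 0.1 rad or shoved more than 30 mm (angle between unit's own z axis and vertical above 0.1 rad or distance of unit from where it was at the start of the episode above 0.03 m).
It fails at once if the block or the stake is lifted out of the bin (z of any of block, stake in the frame of bin above 0.06 m).
It fails at once if the jar or the hammer is moved by more than 30 mm or the jar tipped over (distance of any of jar, hammer from where it was at the start of the episode above 0.03 m or angle between jar's own z axis and vertical above 0.5 rad).
It also fails if it takes over 72 s, if anything falls off the work surface, if the arm or the gripper's body presses on something with over 40 N, if the wrist force passes 120 N, or if a joint passes its speed limit or range.

ROBOT

A 6-joint arm with a two-finger parallel gripper is mounted at the origin on the work surface. World frame = base frame: x ahead of the robot, y to its left, z up, the work surface at z = 0. Lengths are in m, angles in rad, forces in N, time in s.
With the tool pointing down it reaches from about 0.225 to 0.725 m from the base axis. Payload 3.1 kg.
Tool frame: the origin (TCP) lies midway between the tips of the shut fingers; the grasp point (between the pads) lies 19 mm behind it (hold_point_z is the distance from the TCP to the grasp point, in m); z points along the fingers, y is the direction in which the jaws open and shut (so a half turn about z gives the same grasp; the last joint's range is limited). The gripper opens to 85 mm and grips with 20 to 120 N. Pads are 22 mm wide; open, the fingers measure 114 mm over their backs; the gripper's body (76 mm by 85 mm) begins 54 mm behind the grasp point. The pads swing forward as they close: fully open they stand 13 mm farther back than shut.
Start: joints at [1.178, 0.048, 0.099, 1.622, 0, 1.443], TCP at [0.137, 0.507, 0.231] pointing down, gripper open.
Joint ranges: [-2.91, 2.91], [-0.99, 1.94], [-1.21, 1.42], [-2.12, 2.29], [-1.49, 1.47], [-3.14, 3.14]. Speed limits (rad/s): [2.79, 2.79, 3.14, 3.14, 3.14, 3.14].

INTERFACE

Orientations are given as a rotation vector (axis times angle).
In Python, from station import state, capture, get_calibration, hand_in, hold_point_z gives the robot as it stands. The module is installed in compiled form; this text tells all that it offers.
- The arm moves only by the tool move_arm, never from a script. Its argument "commands" is a list of rows, each a list of 4 numbers: the shift along the tool's x, y, z as a fraction of full scale, then the turn about the tool's z as a fraction of full scale. A call has 1 to 8 rows; each row shifts and turns the commanded pose from where the row before left it, along the tool's axes as they then stand; what a row does not reach is not made up. Full scale, the value 1, is 0.02 m for a shift and 0.08 rad for a turn. A row lasts 1/12 s, in which the tool goes at most 41.7 mm and 7.16 degrees, less where a joint would pass 70% of its speed; a pose out of reach is approached as far as the arm can. A call with a number of a shift or a turn outside -1 to 1 is refused whole. A call with a gripper value outside its range is refused whole. "jaw" is the gripper's target within -1 to 1 (fully open at 1, half-way at 0, shut at -1), set as the call begins (left out, the last holds). The fingers move at their own pace and stop on an object; the grip force is fixed at half the most. Time passes only in rows, so rows that do not move let the fingers close. It gives the time, the measured TCP pose, the force and the opening at its end, in the units of the state.
- state(): the state, without advancing time (a new reading comes with each control period).
- capture(name): name is "scene" or "top"; returns (picture, depth): 384x512x3 uint8, red, green, blue; 384x512 float32, m along the optical axis (not along the pixel's ray), 0 where there is no reading.
- get_calibration(name): a dict with "fx", "fy", "cx", "cy" (pixels), "eye" and "rotation" of the camera in the world. Camera axes: x right, y down, z forward; pixel columns grow to the right and rows downward; lengths in m; the calibration is good to about 2 mm. A picture is of the moment at which its call begins. get_calibration takes no time and is no camera call.
- hand_in(): hands the job in, once; it reports no verdict.
The state is a dict: "clock": time; "q": joint angles; "qvel": joint speeds; "effort": joint torques, N m; "position": TCP position; "tcp_rot": TCP orientation; "ft_force": force on the tool from outside, world axes, zero at the start; "ft_torque": the same for the moment, N m; "width": opening from 0.0 (shut) to 1.0 (fully open).
Only numpy, scipy, OpenCV 4.12 (cv2) and the standard library are available. Lean on these libraries where they do the work, as an engineer would, in place of code of your own. Each camera call takes 0.05 s, during which the arm holds its last target.

## Working session

There is one attempt and no reset: what is moved stays moved. The work goes in short steps, Python scripts to look and compute and a tool call to move; the robot and the scene stay as the last step left them, time stands still between calls to the robot, and variables do not carry over. Pictures are saved under pics/ and viewed, and the job is handed in when it is done.

Besides the shell and the picture viewer there is one more tool, called as name([rows], argument=value, ...), one row to a line, values as JSON. move_arm: Moves the arm, as the interface text tells. Shift numbers are shares of 0.02 m and turn numbers shares of 0.08 rad, none past 1 either way. Its arguments: {"type":"object","properties":{"commands":{"type":"array","items":{"type":"array","items":{"type":"number"}}},"jaw":{"type":"number"}},"required":["commands"]}

```bash
mkdir -p pics
cat > h.py <<'E'
import numpy as np, cv2
from station import *
def snap(n,tag):
    p,d=capture(n); cv2.imwrite(f'pics/{tag}.png',p[:,:,::-1]); np.save(f'pics/{tag}.npy',d); return p,d
def world(n,d,u,v,z=None):
    c=get_calibration(n); R=np.array(c['rotation']); e=np.array(c['eye'])
    r=R@np.array([(u-c['cx'])/c['fx'],(v-c['cy'])/c['fy'],1.])
    return e+r*(d[int(v),int(u)] if z is None else (z-e[2])/r[2])
E
python3 - <<'E'
from h import *
for n in('scene','top'):
    snap(n,n+'0'); c=get_calibration(n); print(c)
s=state();print(s, hold_point_z)
E
```

```text
{'fx': 372.7869901156988, 'fy': 372.7869901156988, 'cx': 251.48946932707264, 'cy': 192.9468662942425, 'eye': array([0.87881551, 0.55577616, 0.89810781]), 'rotation': array([-0.62360897, -2.77901252,  0.93485029])}
{'fx': 484.6147002031983, 'fy': 484.6147002031983, 'cx': 262.9001827966404, 'cy': 191.77417656179185, 'eye': array([0.53528819, 0.01199757, 1.33320699]), 'rotation': array([-2.22569743,  2.17742767, -0.07807052])}
{'clock': 0.1, 'q': array([ 1.17820914e+00,  4.86502591e-02,  9.77431018e-02,  1.62201071e+00,
       -8.40364408e-06,  1.44296740e+00]), 'qvel': array([ 0.00073458, -0.00039889,  0.00248324,  0.00103854,  0.00064075,
        0.00091196]), 'effort': array([ 2.32722210e-03, -3.39851046e+01,  3.20935786e+01,  1.58278621e-02,
       -1.14212653e-04, -2.89973443e-06]), 'position': array([0.1371933 , 0.50617723, 0.23024225]), 'tcp_rot': array([-0.41459648, -3.11357118,  0.00322316]), 'ft_force': array([-0.26569953,  0.75543654, -0.34636846]), 'ft_torque': array([-0.0385922 ,  0.02720367,  0.0150586 ]), 'width': 0.9996493298372341} 0.0187
```

Rotation is a rotation vector.

```bash
sed -i "s/R=np.array(c\['rotation'\])/R=cv2.Rodrigues(np.array(c['rotation']))[0]/" h.py
python3 - <<'E'
import cv2
for n in('scene0','top0'):
    i=cv2.imread(f'pics/{n}.png'); cv2.imwrite(f'pics/{n}b.png',cv2.resize(i,(800,600),interpolation=cv2.INTER_CUBIC))
E
```

```text
(no output)
```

View pics/scene0b.png

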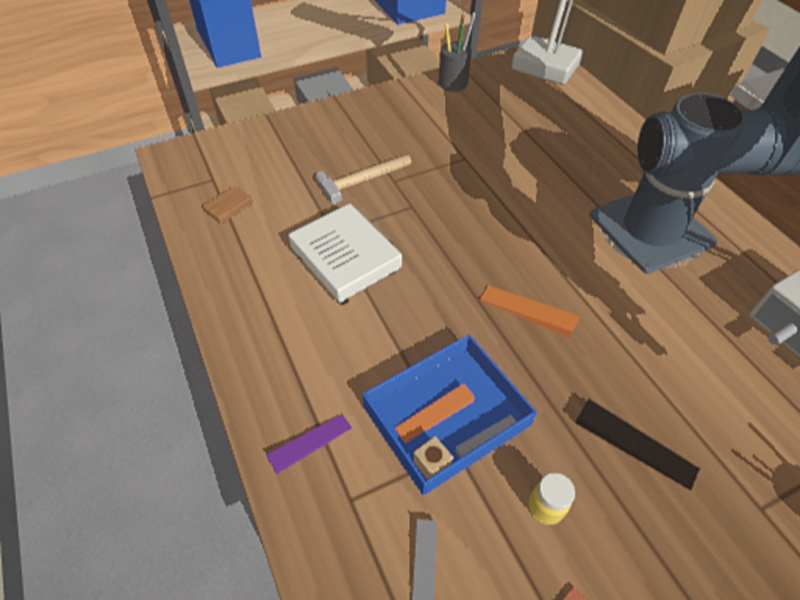

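View pics/top0b.png

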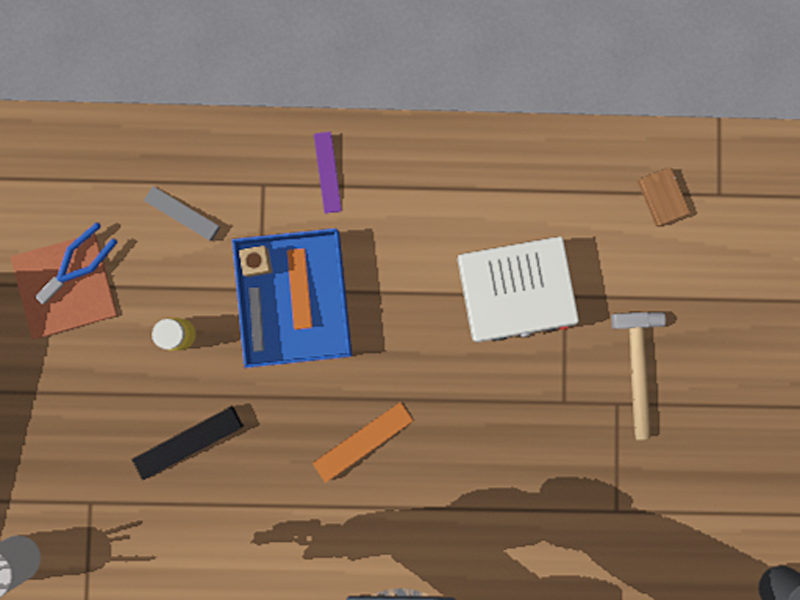

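Run:
```python
from h import *
d=np.load('pics/top0.npy'); i=cv2.imread('pics/top0.png')
cv2.imwrite('pics/binc.png',cv2.resize(i[140:240,140:240],(600,600),interpolation=cv2.INTER_CUBIC))
cv2.imwrite('pics/unitc.png',cv2.resize(i[140:240,280:390],(660,600),interpolation=cv2.INTER_CUBIC))
hsv=cv2.cvtColor(i,cv2.COLOR_BGR2HSV)
def pts(n,m,d):
    v,u=np.nonzero(m); c=get_calibration(n); R=cv2.Rodrigues(np.array(c['rotation']))[0]; z=d[v,u]
    return (R@np.array([(u-c['cx'])/c['fx']*z,(v-c['cy'])/c['fy']*z,z])).T+c['eye']
m=np.zeros(d.shape,bool); m[155:215,180:202]=1
m&=(hsv[...,0]<16)&(hsv[...,1]>150)&(hsv[...,2]>120)
P=pts('top',m,d); print(m.sum(),P.mean(0))
print('rect',cv2.minAreaRect(P[:,:2].astype(np.float32)))
A=np.c_[P[:,:2]-P[:,:2].mean(0),np.ones(len(P))]; print('plane',np.linalg.lstsq(A,P[:,2],rcond=None)[0])
# unit top
m=np.zeros(d.shape,bool); m[145:225,285:375]=1
Pa=pts('top',m,d); t=Pa[(Pa[:,2]>.05)&(Pa[:,2]<.07)]; print('unit',len(t),t.mean(0),cv2.minAreaRect(t[:,:2].astype(np.float32)))
print(cv2.boxPoints(cv2.minAreaRect(t[:,:2].astype(np.float32))))
m=np.zeros(d.shape,bool); m[140:240,140:235]=1
Pa=pts('top',m,d); t=Pa[(Pa[:,2]>.044)&(Pa[:,2]<.056)]; print('bin',len(t),cv2.minAreaRect(t[:,:2].astype(np.float32)))
t=Pa[(Pa[:,2]>.036)&(Pa[:,2]<.05)];
for k in (0.0,): pass
m=np.zeros(d.shape,bool); m[245:310,195:270]=1
m&=(hsv[...,0]<16)&(hsv[...,1]>150)&(hsv[...,2]>120)
c=get_calibration('top'); print('bench z', world('top',d,250,250))
```

```text
515 [0.62156304 0.18572617 0.01528885]
rect ((0.6235125660896301, 0.1865496039390564), (0.13831382989883423, 0.02807740308344364), 7.4656219482421875)
plane [-0.09747628  0.02661507  0.01528885]
unit 3890 [ 0.62808146 -0.18727334  0.06067153] ((0.627126157283783, -0.18837779760360718), (0.1554662585258484, 0.18096041679382324), 11.724761962890625)
[[ 0.53262836 -0.11558163]
 [ 0.56940144 -0.29276633]
 [ 0.72162396 -0.26117396]
 [ 0.6848509  -0.08398926]]
bin 784 ((0.6064547896385193, 0.19731515645980835), (0.2202693074941635, 0.18057794868946075), 7.401821136474609)
bench z [ 0.44783446  0.02280383 -0.00179135]
```

View pics/binc.png

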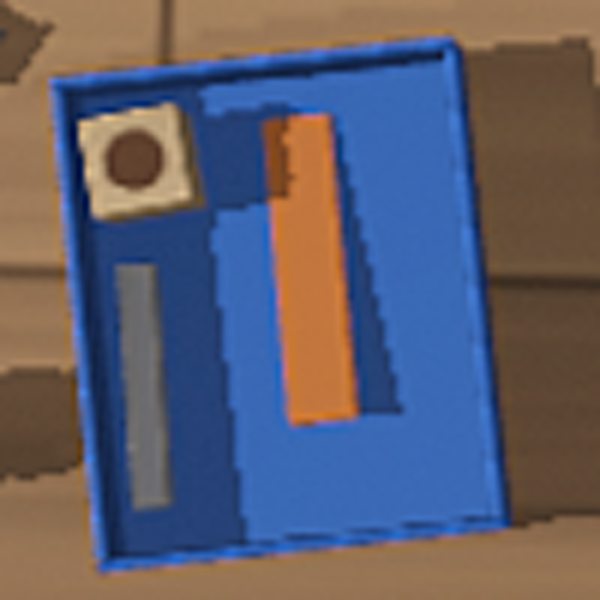

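View pics/unitc.png

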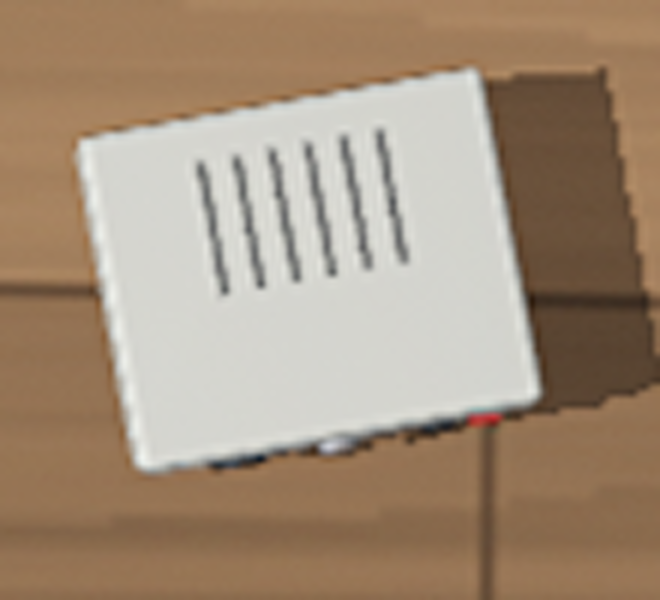

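```bash
cat >> h.py <<'E'
def pts(n,m,d):
    v,u=np.nonzero(m); c=get_calibration(n); R=cv2.Rodrigues(np.array(c['rotation']))[0]; z=d[v,u]
    return (R@np.array([(u-c['cx'])/c['fx']*z,(v-c['cy'])/c['fy']*z,z])).T+c['eye']
def unit(n,d):
    P=pts(n,d>0,d); b=(abs(P[:,0]-.63)<.13)&(abs(P[:,1]+.19)<.13)
    if n=='scene': pass
    t=P[b&(P[:,2]>.0575)&(P[:,2]<.066)]
    r=cv2.minAreaRect(t[:,:2].astype(np.float32)); return t,r
E
python3 - <<'E'
from h import *
for n in('top','scene'):
    d=np.load(f'pics/{n}0.npy'); t,r=unit(n,d); print(n,len(t),t.mean(0),r); print(cv2.boxPoints(r))
    i=cv2.imread(f'pics/{n}0.png'); hsv=cv2.cvtColor(i,cv2.COLOR_BGR2HSV)
    m=(hsv[...,0]<16)&(hsv[...,1]>120)&(hsv[...,2]>80)&(d>0); P=pts(n,m,d)
    P=P[(abs(P[:,0]-.62)<.085)&(abs(P[:,1]-.186)<.035)&(P[:,2]>.006)&(P[:,2]<.03)]
    print('wedge',len(P),cv2.minAreaRect(P[:,:2].astype(np.float32)))
E
```

```text
top 3373 [ 0.6289913  -0.18795758  0.0611551 ] ((0.6283138394355774, -0.18811440467834473), (0.15143544971942902, 0.1801196038722992), 11.800413131713867)
[[ 0.5357788  -0.11544245]
 [ 0.5726139  -0.29175538]
 [ 0.72084886 -0.26078635]
 [ 0.6840138  -0.08447343]]
wedge 522 ((0.6231832504272461, 0.1865021288394928), (0.13718141615390778, 0.02837161347270012), 7.359489440917969)
scene 2081 [ 0.63023735 -0.18323048  0.06098563] ((0.6292467713356018, -0.18787923455238342), (0.1523447036743164, 0.1817694902420044), 12.434895515441895)
[[ 0.5352911  -0.11552873]
 [ 0.57443154 -0.29303417]
 [ 0.72320247 -0.26022974]
 [ 0.684062   -0.0827243 ]]
wedge 593 ((0.6244401335716248, 0.18843728303909302), (0.13880006968975067, 0.030533356592059135), 7.485183238983154)
```

```bash
cat >> h.py <<'E'
def to(x,y,z,yaw):  # yaw deg: of wedge/unit +x (tool x = opposite)
    s=state(); R=cv2.Rodrigues(np.array(s['tcp_rot']))[0]; p=np.array(s['position'])
    cur=np.degrees(np.arctan2(-R[1,0],-R[0,0])); e=R.T@(np.array([x,y,z])-p)
    print('t',round(s['clock'],2),'p',p.round(4),'yaw',round(cur,2),'tilt',round(float(np.degrees(np.arccos(-R[2,2]))),2),'w',round(s['width'],3),'F',s['ft_force'].round(2))
    print('shift units tool xyz',(e/.02).round(2),'turn units',round(-np.radians(yaw-cur)/.08,2))
E
python3 -c "
from h import *
to(.5722,.1806,.12,7.4)"
```

```text
t 0.1 p [0.1372 0.5062 0.2302] yaw -15.17 tilt 0.12 w 1.0 F [-0.27  0.76 -0.35]
shift units tool xyz [-25.25 -10.01   5.53] turn units -4.92
```

move_arm([
  [0,0,0,-0.98],
  [0,0,0,-0.98],
  [0,0,0,-0.98],
  [0,0,0,-0.98],
  [0,0,0,-0.98],
  [0,0,0,0],
], jaw=0.3)

```text
clock: 0.6
position: [0.1373, 0.5064, 0.2306]
tcp_rot: [0.202, -3.134, 0.002]
ft_force: [0.0, -0.4, -0.6]
width: 0.653
```

```bash
python3 -c "
from h import *
to(.5722,.1806,.12,7.4)"
```

```text
t 0.6 p [0.1373 0.5064 0.2306] yaw 7.36 tilt 0.08 w 0.653 F [ 0.01 -0.35 -0.55]
shift units tool xyz [-19.48 -18.94   5.54] turn units -0.01
```

move_arm([
  [-0.95,-0.95,0,0],
  [-0.95,-0.95,0,0],
  [-0.95,-0.95,0,0],
  [-0.95,-0.95,0,0],
  [-0.95,-0.95,0,0],
  [-0.95,-0.95,0,0],
  [-0.95,-0.95,0,0],
  [-0.95,-0.95,0,0],
])

```text
clock: 1.27
position: [0.3082, 0.3741, 0.231]
tcp_rot: [0.196, -3.135, 0.001]
ft_force: [0.3, 0.7, 0.3]
width: 0.651
```

move_arm([
  [-0.95,-0.95,0.2,0],
  [-0.95,-0.95,0.2,0],
  [-0.95,-0.95,0.2,0],
  [-0.95,-0.95,0.2,0],
  [-0.95,-0.95,0.2,0],
  [-0.95,-0.95,0.2,0],
  [-0.95,-0.95,0.2,0],
  [-0.95,-0.95,0.2,0],
])

```text
clock: 1.93
position: [0.4783, 0.2427, 0.1987]
tcp_rot: [0.196, -3.135, 0.0]
ft_force: [0.6, 0.5, -0.1]
width: 0.652
```

```bash
python3 -c "
from h import *
to(.5722,.1806,.10,7.4)"
```

```text
t 1.93 p [0.4783 0.2427 0.1987] yaw 7.15 tilt 0.04 w 0.652 F [ 0.56  0.5  -0.08]
shift units tool xyz [-4.28 -3.66  4.93] turn units -0.05
```

move_arm([
  [-0.8,-0.7,0.9,-0.05],
  [-0.8,-0.7,0.9,0],
  [-0.8,-0.7,0.9,0],
  [-0.8,-0.7,0.9,0],
  [-0.8,-0.7,0.9,0],
  [0,0,0,0],
  [0,0,0,0],
])

```text
clock: 2.52
position: [0.5648, 0.1837, 0.1068]
tcp_rot: [0.2, -3.13, 0.001]
ft_force: [-0.6, 0.3, 0.5]
width: 0.651
```

Run:
```python
from h import *
to(.5722,.1806,.012,7.4)
p,d=snap('scene','s1'); i=p[180:340,200:370,::-1]; cv2.imwrite('pics/s1b.png',cv2.resize(i,(637,600)))
```

```text
t 2.52 p [0.5648 0.1837 0.1068] yaw 7.33 tilt 0.29 w 0.651 F [-0.62  0.34  0.46]
shift units tool xyz [-0.37 -0.2   4.74] turn units -0.02
```

View pics/s1b.png

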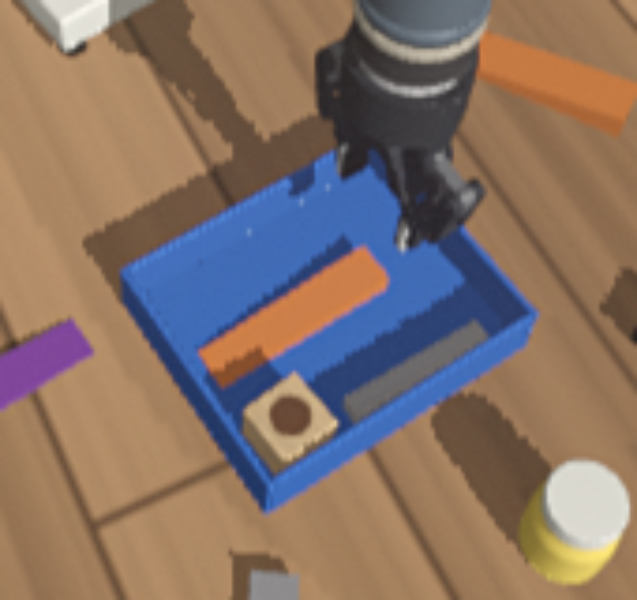

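The gripper hovers over the wedge's head half (crop 385,270), and the jaws have room on both sides.

move_arm([
  [-0.37,-0.2,0.5,0],
  [0,0,0.9,0],
  [0,0,0.9,0],
  [0,0,0.9,0],
  [0,0,0.8,0],
  [0,0,0.5,0],
  [0,0,0,0],
])

```text
clock: 3.15
position: [0.5718, 0.1818, 0.0168]
tcp_rot: [0.207, -3.131, 0.001]
ft_force: [-1.6, -1.3, -0.3]
width: 0.651
```

Run:
```python
from h import *
to(.5722,.1806,.010,7.4)
```

```text
t 3.15 p [0.5718 0.1818 0.0168] yaw 7.55 tilt 0.23 w 0.651 F [-1.62 -1.33 -0.33]
shift units tool xyz [-0.01 -0.06  0.34] turn units 0.03
```

move_arm([
  [0,-0.05,0.3,0],
  [0,0,0,0],
  [0,0,0,0],
])

```text
clock: 3.4
position: [0.5747, 0.1809, 0.0143]
tcp_rot: [-0.206, 3.133, 0.0]
ft_force: [1.0, 0.2, 1.2]
width: 0.648
```

move_arm([
  [0,0,0,0],
  [0,0,0,0],
  [0,0,0,0],
  [0,0,0,0],
  [0,0,0,0],
  [0,0,0,0],
  [0,0,0,0],
  [0,0,0,0],
], jaw=-1)

```text
clock: 4.07
position: [0.575, 0.181, 0.0148]
tcp_rot: [-0.206, 3.132, 0.001]
ft_force: [0.3, 0.1, 4.7]
width: 0.326
```

move_arm([
  [0,0,-0.3,0],
  [0,0,-0.6,0],
  [0,0,-0.9,0],
  [0,0,-0.9,0],
  [0,0,-0.9,0],
  [0,0,-0.9,0],
  [0,0,0,0],
  [0,0,0,0],
])

```text
clock: 4.73
position: [0.575, 0.1809, 0.1048]
tcp_rot: [-0.206, 3.132, 0.001]
ft_force: [-0.1, -0.2, -1.0]
width: 0.322
```

Run:
```python
from h import *
to(.5722,.1806,.13,7.4)
p,d=snap('scene','s2'); i=p[150:340,200:402,::-1]; cv2.imwrite('pics/s2b.png',cv2.resize(i,(637,600)))
```

```text
t 4.73 p [0.575  0.1809 0.1048] yaw 7.51 tilt 0.18 w 0.322 F [-0.13 -0.23 -0.96]
shift units tool xyz [ 0.14  0.   -1.26] turn units 0.02
```

View pics/s2b.png

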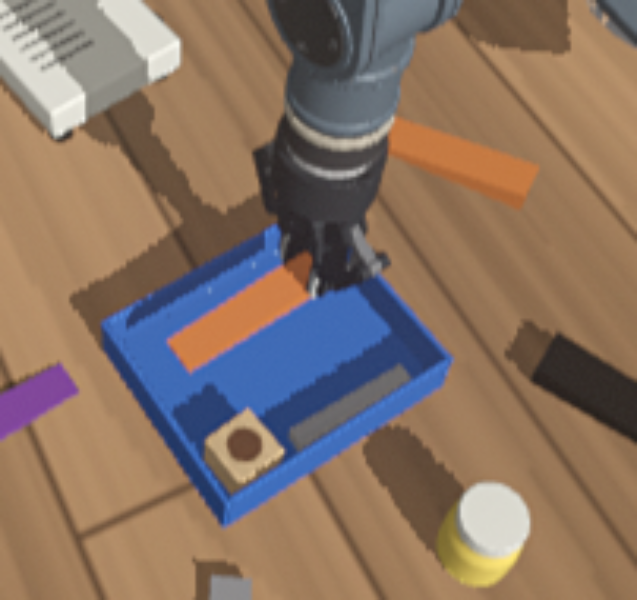

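Run:
```python
from h import *
d=np.load('pics/s2.npy'); i=cv2.imread('pics/s2.png'); hsv=cv2.cvtColor(i,cv2.COLOR_BGR2HSV)
m=(hsv[...,0]<16)&(hsv[...,1]>120)&(hsv[...,2]>80)&(d>0); P=pts('scene',m,d)
P=P[(abs(P[:,0]-.63)<.09)&(abs(P[:,1]-.186)<.035)&(P[:,2]>.06)&(P[:,2]<.14)]
print(len(P),cv2.minAreaRect(P[:,:2].astype(np.float32)))
A=np.c_[P[:,:2]-[.575,.181],np.ones(len(P))]; print(np.linalg.lstsq(A,P[:,2],rcond=None)[0]); 
x=A[:,:2]@[.9914,.1305]; print(x.max(), P[x>x.max()-.006].mean(0))
to(.3996,-.1627,.10,12.0)
```

```text
575 ((0.6293854117393494, 0.18920908868312836), (0.1286204606294632, 0.0293075330555439), 8.528761863708496)
[-0.08851558 -0.0761975   0.10988602]
0.11947354450289663 [0.69050213 0.19772717 0.09842239]
t 4.78 p [0.5739 0.1807 0.1032] yaw 7.52 tilt 0.0 w 0.321 F [-0.07  0.02 -0.88]
shift units tool xyz [ 10.89 -15.88   0.16] turn units -0.98
```

move_arm([
  [0,0,-0.3,-0.98],
  [0.75,-0.93,0,0],
  [0.75,-0.93,0,0],
  [0.75,-0.93,0,0],
  [0.75,-0.93,0,0],
  [0.75,-0.93,0,0],
  [0.75,-0.93,0,0],
  [0.75,-0.93,0,0],
])

```text
clock: 5.45
position: [0.4961, 0.0307, 0.107]
tcp_rot: [0.329, -3.12, -0.001]
ft_force: [0.9, -0.7, -0.3]
width: 0.324
```

move_arm([
  [0.75,-0.93,0,0],
  [0.75,-0.93,0,0],
  [0.75,-0.93,0,0],
  [0.75,-0.93,0,0],
  [0.75,-0.93,0,0],
  [0.75,-0.93,0,0],
  [0.75,-0.93,0,0],
  [0,0,0,0],
])

```text
clock: 6.12
position: [0.4199, -0.12, 0.1072]
tcp_rot: [0.321, -3.121, 0.0]
ft_force: [0.7, -0.3, -0.9]
width: 0.323
```

Run:
```python
from h import *
to(.3996,-.1627,.03,12.0)
```

```text
t 6.12 p [ 0.4199 -0.12    0.1072] yaw 11.76 tilt 0.26 w 0.323 F [ 0.67 -0.26 -0.87]
shift units tool xyz [ 1.41 -1.88  3.87] turn units -0.05
```

move_arm([
  [0.7,-0.94,0.3,-0.05],
  [0.7,-0.94,0.7,0],
  [0,0,0.9,0],
  [0,0,0.9,0],
  [0,0,0.9,0],
  [0,0,0,0],
  [0,0,0,0],
])

```text
clock: 6.7
position: [0.4012, -0.1588, 0.0331]
tcp_rot: [0.335, -3.119, -0.006]
ft_force: [-0.0, 0.1, -0.6]
width: 0.323
```

Run:
```python
from h import *
to(.3996,-.1627,.01,12.0)
p,d=snap('top','t3'); i=p[140:300,240:410,::-1]; cv2.imwrite('pics/t3b.png',cv2.resize(i,(637,600),interpolation=cv2.INTER_CUBIC))
t,r=unit('top',d); print(r)
p,d=snap('scene','s3'); i=p[100:260,170:340,::-1]; cv2.imwrite('pics/s3b.png',cv2.resize(i,(637,600)))
```

```text
t 6.7 p [ 0.4012 -0.1588  0.0331] yaw 12.25 tilt 0.32 w 0.323 F [-0.03  0.08 -0.59]
shift units tool xyz [ 0.12 -0.18  1.15] turn units 0.06
((0.6269448399543762, -0.1882765293121338), (0.15476728975772858, 0.1794557124376297), 11.72488021850586)
```

View pics/t3b.png

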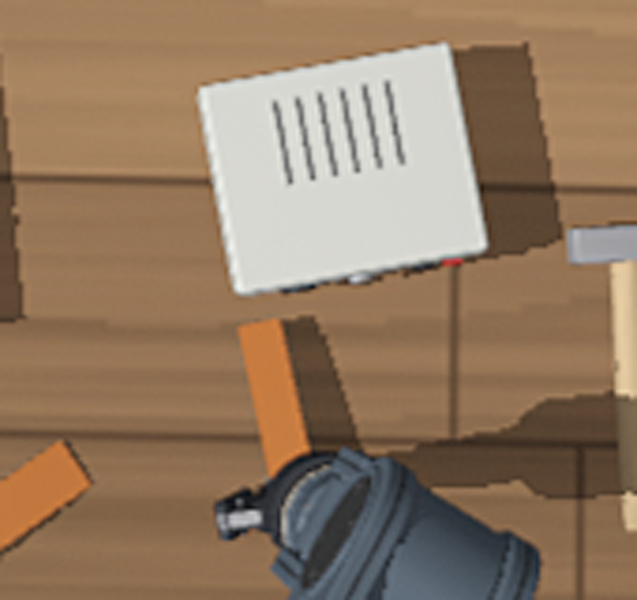

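View pics/s3b.png

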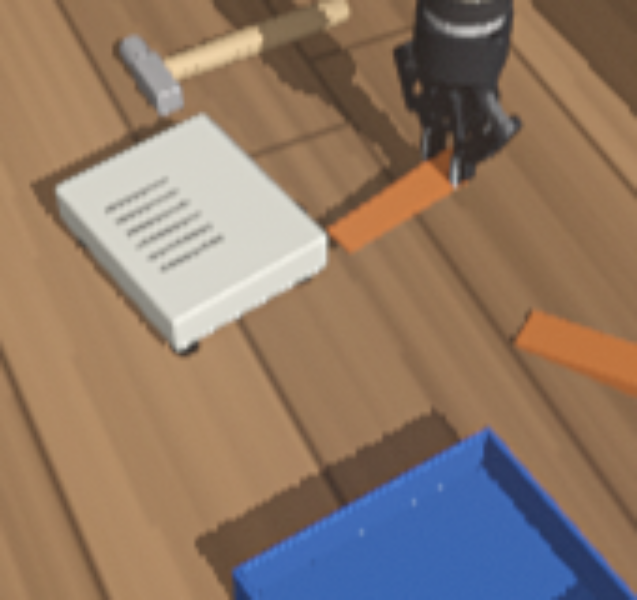

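```bash
cat >> h.py <<'E'
U=np.array([.6287,-.188]);ya=np.radians(12.0);F=np.array([np.cos(ya),np.sin(ya)]);L=np.array([-F[1],F[0]])
def wedge(n,tag):
    d=np.load(f'pics/{tag}.npy'); i=cv2.imread(f'pics/{tag}.png'); hsv=cv2.cvtColor(i,cv2.COLOR_BGR2HSV)
    m=(hsv[...,0]<16)&(hsv[...,1]>165)&(hsv[...,2]>80)&(d>0); P=pts(n,m,d)
    q=np.c_[(P[:,:2]-U)@F,(P[:,:2]-U)@L,P[:,2]]
    q=q[(q[:,0]<-.06)&(q[:,0]>-.25)&(abs(q[:,1]-.07)<.035)&(q[:,2]>.001)]
    print(n,len(q),'x',np.percentile(q[:,0],[1,99]).round(4),'y',np.percentile(q[:,1],[1,50,99]).round(4),cv2.minAreaRect(q[:,:2].astype(np.float32)))
E
python3 - <<'E'
from h import *
wedge('top','t3');wedge('scene','s3')
E
```

```text
top 415 x [-0.199  -0.0985] y [0.0581 0.0761 0.09  ] ((-0.1503668576478958, 0.07879921048879623), (0.1057700589299202, 0.04463019594550133), 2.2079715728759766)
scene 145 x [-0.2218 -0.0974] y [0.0625 0.0783 0.0905] ((-0.1609519124031067, 0.07647732645273209), (0.12945006787776947, 0.02917620539665222), 1.0198239088058472)
```

move_arm([
  [0.05,-0.2,0.4,0.05],
  [0,0,0.5,0],
  [0,0,0.1,0],
  [0,0,0.1,0],
  [0,0,0,0],
  [0,0,0,0],
])

```text
clock: 7.3
position: [0.403, -0.1644, 0.0133]
tcp_rot: [0.329, -3.124, -0.0]
ft_force: [0.1, 0.6, -0.8]
width: 0.324
```

Run:
```python
from h import *
to(.3996,-.1627,.01,12.0)
```

```text
t 7.3 p [ 0.403  -0.1644  0.0133] yaw 12.01 tilt 0.01 w 0.324 F [ 0.11  0.56 -0.85]
shift units tool xyz [0.15 0.12 0.16] turn units 0.0
```

move_arm([
  [0,0.08,0.1,0],
  [0,0,0,0],
  [0,0,0,0],
])

```text
clock: 7.55
position: [0.4028, -0.1628, 0.0114]
tcp_rot: [-0.329, 3.124, -0.0]
ft_force: [-0.0, 0.4, -1.6]
width: 0.324
```

move_arm([
  [0,0,0.1,0],
  [0,0,0,0],
  [0,0,0,0],
])

```text
clock: 7.8
position: [0.4033, -0.1631, 0.0098]
tcp_rot: [-0.329, 3.123, -0.001]
ft_force: [-0.4, 0.1, 2.1]
width: 0.325
```

move_arm([
  [0,0,0.1,0],
  [0,0,0,0],
  [0,0,0,0],
])

```text
clock: 8.05
position: [0.4033, -0.1632, 0.0097]
tcp_rot: [-0.329, 3.123, -0.001]
ft_force: [-4.2, 1.8, 12.6]
width: 0.324
```

move_arm([
  [0,0,-0.11,0],
  [0,0,0,0],
  [0,0,0,0],
])

```text
clock: 8.3
position: [0.4031, -0.1631, 0.0098]
tcp_rot: [-0.329, 3.124, -0.001]
ft_force: [-0.9, 0.3, 3.5]
width: 0.326
```

move_arm([
  [-0.2,0,0,0],
  [-0.2,0,0,0],
  [-0.2,0,0,0],
  [-0.2,0,0,0],
  [-0.2,0,0,0],
])

```text
clock: 8.72
position: [0.4216, -0.1592, 0.0098]
tcp_rot: [0.328, -3.122, 0.002]
ft_force: [-3.6, -0.7, 5.7]
width: 0.327
```

```bash
cat >> h.py <<'E'
def uf():
    s=state(); p=np.array(s['position']); R=cv2.Rodrigues(np.array(s['tcp_rot']))[0]
    a=p[:2]-U; f=np.array(s['ft_force']); print('t',round(s['clock'],2),'unitframe tcp',(a@F).round(4),(a@L).round(4),p[2].round(4),'F fwd/left/up',(f[:2]@F).round(2),(f[:2]@L).round(2),f[2].round(2),'yaw',np.degrees(np.arctan2(-R[1,0],-R[0,0])).round(2),'tip at',(a@F+.119).round(4))
E
python3 -c "
from h import *
uf()"
```

```text
t 8.72 unitframe tcp -0.1966 0.0713 0.0098 F fwd/left/up -3.69 0.07 5.67 yaw 11.98 tip at -0.0776
```

move_arm([
  [-0.2,0,-0.05,0],
  [-0.2,0,0,0],
  [-0.2,0,0,0],
  [-0.2,0,0,0],
  [0,0,0,0],
])

```text
clock: 9.13
position: [0.4386, -0.1551, 0.0102]
tcp_rot: [-0.329, 3.124, 0.001]
ft_force: [-0.3, 0.4, -1.5]
width: 0.325
```

```bash
python3 -c "
from h import *
uf()"
```

```text
t 9.13 unitframe tcp -0.1791 0.0717 0.0102 F fwd/left/up -0.2 0.49 -1.51 yaw 12.04 tip at -0.0601
```

move_arm([
  [-0.1,0,0.03,0],
  [-0.1,0,0,0],
  [-0.1,0,0,0],
  [0,0,0,0],
])

```text
clock: 9.47
position: [0.4443, -0.1541, 0.0099]
tcp_rot: [-0.329, 3.124, 0.0]
ft_force: [-0.2, -0.5, -0.5]
width: 0.321
```

move_arm([
  [-0.1,0,0,0],
  [-0.1,0,0,0],
  [0,0,0,0],
])

```text
clock: 9.72
position: [0.4482, -0.1533, 0.0099]
tcp_rot: [-0.329, 3.124, -0.0]
ft_force: [-0.5, 0.9, -0.1]
width: 0.323
```

move_arm([
  [-0.1,0,0,0],
  [-0.1,0,0,0],
  [0,0,0,0],
])

```text
clock: 9.97
position: [0.4521, -0.1524, 0.01]
tcp_rot: [-0.329, 3.124, -0.0]
ft_force: [-0.5, 0.2, -0.4]
width: 0.323
```

```bash
python3 -c "
from h import *
uf()"
```

```text
t 9.97 unitframe tcp -0.1653 0.0715 0.01 F fwd/left/up -0.47 0.32 -0.36 yaw 12.02 tip at -0.0463
```

move_arm([
  [-0.1,0,0,0],
  [0,0,0,0],
])

```text
clock: 10.13
position: [0.454, -0.152, 0.0099]
tcp_rot: [-0.329, 3.124, -0.0]
ft_force: [0.4, 0.1, -1.0]
width: 0.323
```

move_arm([
  [-0.1,0,0,0],
  [0,0,0,0],
])

```text
clock: 10.3
position: [0.4559, -0.1516, 0.01]
tcp_rot: [-0.329, 3.124, -0.0]
ft_force: [-0.8, -0.5, 0.2]
width: 0.323
```

move_arm([
  [-0.1,0,0,0],
  [0,0,0,0],
])

```text
clock: 10.47
position: [0.4579, -0.1512, 0.01]
tcp_rot: [-0.329, 3.124, -0.0]
ft_force: [0.7, 0.7, -0.6]
width: 0.324
```

move_arm([
  [-0.1,0,0,0],
  [0,0,0,0],
])

```text
clock: 10.63
position: [0.4598, -0.1508, 0.01]
tcp_rot: [-0.329, 3.124, -0.0]
ft_force: [0.5, 0.3, -0.7]
width: 0.324
```

move_arm([
  [-0.1,0,0,0],
  [0,0,0,0],
])

```text
clock: 10.8
position: [0.4618, -0.1504, 0.01]
tcp_rot: [-0.329, 3.124, -0.0]
ft_force: [-0.0, -0.3, -0.3]
width: 0.322
```

move_arm([
  [-0.1,0,0,0],
  [0,0,0,0],
])

```text
clock: 10.97
position: [0.4637, -0.15, 0.0099]
tcp_rot: [-0.329, 3.124, -0.0]
ft_force: [-0.2, 0.9, -0.5]
width: 0.322
```

move_arm([
  [-0.1,0,0,0],
  [0,0,0,0],
])

```text
clock: 11.13
position: [0.4657, -0.1495, 0.01]
tcp_rot: [-0.329, 3.124, -0.0]
ft_force: [-0.1, 0.4, -0.4]
width: 0.325
```

move_arm([
  [-0.1,0,0,0],
  [0,0,0,0],
])

```text
clock: 11.3
position: [0.4677, -0.1491, 0.0099]
tcp_rot: [-0.329, 3.124, -0.0]
ft_force: [0.9, 0.9, 0.1]
width: 0.329
```

move_arm([
  [-0.1,0,0,0],
  [0,0,0,0],
])

```text
clock: 11.47
position: [0.4696, -0.1487, 0.01]
tcp_rot: [-0.329, 3.124, -0.0]
ft_force: [0.1, -0.2, -0.6]
width: 0.321
```

```bash
python3 -c "
from h import *
uf()"
```

```text
t 11.47 unitframe tcp -0.1474 0.0715 0.01 F fwd/left/up 0.02 -0.22 -0.61 yaw 12.01 tip at -0.0284
```

move_arm([
  [-0.1,0,0,0],
  [0,0,0,0],
])

```text
clock: 11.63
position: [0.4716, -0.1483, 0.01]
tcp_rot: [-0.329, 3.124, -0.0]
ft_force: [0.2, 0.3, -0.7]
width: 0.321
```

move_arm([
  [-0.1,0,0,0],
  [0,0,0,0],
])

```text
clock: 11.8
position: [0.4735, -0.1479, 0.01]
tcp_rot: [-0.329, 3.124, -0.0]
ft_force: [0.5, 0.4, -0.4]
width: 0.325
```

move_arm([
  [-0.1,0,0,0],
  [0,0,0,0],
])

```text
clock: 11.97
position: [0.4755, -0.1475, 0.01]
tcp_rot: [-0.329, 3.124, -0.0]
ft_force: [0.3, 0.8, 0.2]
width: 0.325
```

move_arm([
  [-0.1,0,0,0],
  [0,0,0,0],
])

```text
clock: 12.13
position: [0.4775, -0.147, 0.01]
tcp_rot: [-0.329, 3.124, -0.0]
ft_force: [0.5, -0.1, -0.3]
width: 0.324
```

move_arm([
  [-0.1,0,0,0],
  [0,0,0,0],
])

```text
clock: 12.3
position: [0.4794, -0.1466, 0.01]
tcp_rot: [-0.329, 3.124, -0.0]
ft_force: [-0.0, 0.2, -0.5]
width: 0.322
```

```bash
python3 -c "
from h import *
uf()"
```

```text
t 12.3 unitframe tcp -0.1374 0.0715 0.01 F fwd/left/up 0.01 0.16 -0.46 yaw 12.01 tip at -0.0184
```

move_arm([
  [-0.1,0,0,0],
  [0,0,0,0],
])

```text
clock: 12.47
position: [0.4814, -0.1462, 0.01]
tcp_rot: [-0.329, 3.124, -0.0]
ft_force: [0.3, -0.7, -0.8]
width: 0.322
```

move_arm([
  [-0.1,0,0,0],
  [0,0,0,0],
])

```text
clock: 12.63
position: [0.4833, -0.1458, 0.0099]
tcp_rot: [-0.329, 3.124, -0.0]
ft_force: [0.5, -0.4, -0.5]
width: 0.323
```

move_arm([
  [-0.1,0,0,0],
  [0,0,0,0],
])

```text
clock: 12.8
position: [0.4853, -0.1454, 0.01]
tcp_rot: [-0.329, 3.124, -0.0]
ft_force: [-0.7, 1.0, -1.1]
width: 0.322
```

move_arm([
  [-0.1,0,0,0],
  [0,0,0,0],
])

```text
clock: 12.97
position: [0.4872, -0.145, 0.01]
tcp_rot: [-0.329, 3.124, -0.0]
ft_force: [0.2, -0.2, -0.9]
width: 0.325
```

move_arm([
  [-0.1,0,0,0],
  [0,0,0,0],
])

```text
clock: 13.13
position: [0.4892, -0.1445, 0.01]
tcp_rot: [-0.329, 3.124, -0.0]
ft_force: [0.3, -0.5, -0.6]
width: 0.32
```

```bash
python3 -c "
from h import *
uf()
p,d=snap('top','t4'); i=p[140:300,240:410,::-1]; cv2.imwrite('pics/t4b.png',cv2.resize(i,(637,600),interpolation=cv2.INTER_CUBIC))
print(unit('top',d)[1])
p,d=snap('scene','s4'); i=p[100:260,170:340,::-1]; cv2.imwrite('pics/s4b.png',cv2.resize(i,(637,600)))
"
```

```text
t 13.13 unitframe tcp -0.1274 0.0715 0.01 F fwd/left/up 0.16 -0.52 -0.64 yaw 12.02 tip at -0.0084
((0.6267803907394409, -0.18829411268234253), (0.15437115728855133, 0.17973385751247406), 11.26606273651123)
```

View pics/t4b.png

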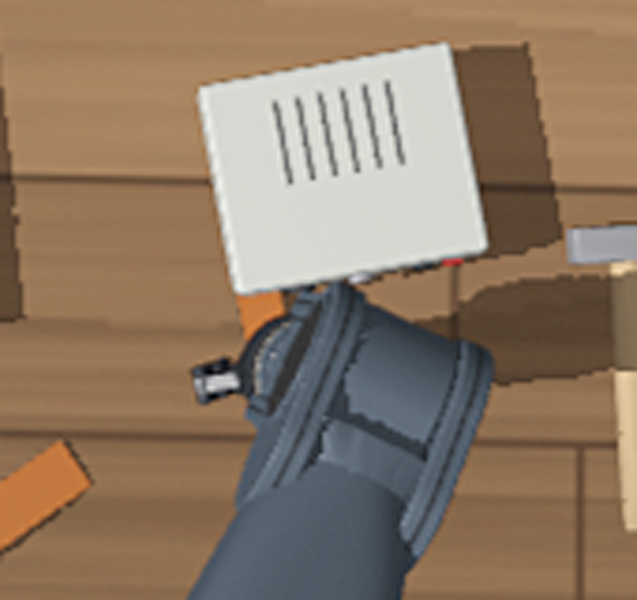

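View pics/s4b.png

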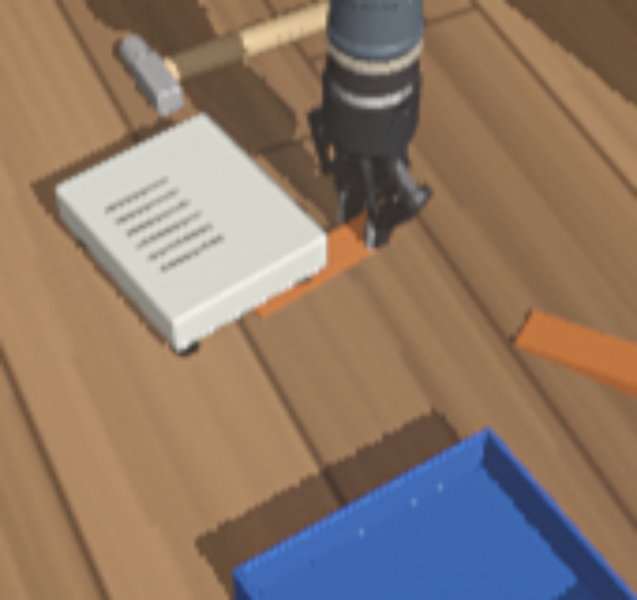

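The wedge is under the unit's left edge (scene crop 265,310), with no contact yet. I'll keep going.

move_arm([
  [-0.1,0,0,0],
  [0,0,0,0],
])

```text
clock: 13.4
position: [0.4911, -0.1441, 0.01]
tcp_rot: [-0.329, 3.124, -0.0]
ft_force: [-0.5, -0.6, -0.1]
width: 0.321
```

move_arm([
  [-0.1,0,0,0],
  [0,0,0,0],
])

```text
clock: 13.57
position: [0.4929, -0.1437, 0.0098]
tcp_rot: [0.329, -3.124, -0.0]
ft_force: [0.3, -0.4, 0.0]
width: 0.321
```

move_arm([
  [-0.1,0,0,0],
  [0,0,0,0],
])

```text
clock: 13.73
position: [0.4939, -0.1434, 0.0098]
tcp_rot: [0.328, -3.122, 0.0]
ft_force: [-3.9, -1.4, 1.6]
width: 0.319
```

move_arm([
  [-0.1,0,0,0],
  [0,0,0,0],
])

```text
clock: 13.9
position: [0.4946, -0.1433, 0.0098]
tcp_rot: [0.327, -3.12, 0.001]
ft_force: [-7.1, -1.7, 3.4]
width: 0.326
```

```bash
python3 -c "
from h import *
uf()"
```

```text
t 13.9 unitframe tcp -0.1219 0.0716 0.0098 F fwd/left/up -7.33 -0.18 3.35 yaw 11.98 tip at -0.0029
```

move_arm([
  [0.03,0,0,0],
  [0,0,0,0],
])

```text
clock: 14.07
position: [0.4946, -0.1433, 0.0098]
tcp_rot: [0.328, -3.121, 0.001]
ft_force: [-5.3, -1.8, 3.0]
width: 0.325
```

move_arm([
  [0,0,0,0],
  [0,0,0,0],
  [0,0,0,0],
  [0,0,0,0],
  [0,0,0,0],
  [0,0,0,0],
], jaw=0.2)

```text
clock: 14.57
position: [0.4964, -0.143, 0.0101]
tcp_rot: [-0.329, 3.124, -0.0]
ft_force: [0.7, -0.2, 0.5]
width: 0.597
```

```bash
python3 -c "
from h import *
uf()
p,d=snap('top','t5'); i=p[140:300,240:410,::-1]; cv2.imwrite('pics/t5b.png',cv2.resize(i,(637,600),interpolation=cv2.INTER_CUBIC))
print(unit('top',d)[1])
p,d=snap('scene','s5'); i=p[100:260,170:340,::-1]; cv2.imwrite('pics/s5b.png',cv2.resize(i,(637,600)))
for n in('0','3','4','5'):
    d=np.load(f'pics/scene0.npy' if n=='0' else f'pics/s{n}.npy'); t,r=unit('scene',d); A=np.c_[t[:,:2]-U,np.ones(len(t))]; print(n,r,np.linalg.lstsq(A,t[:,2],rcond=None)[0])
"
```

```text
t 14.57 unitframe tcp -0.12 0.0715 0.0101 F fwd/left/up 0.6 -0.33 0.49 yaw 12.02 tip at -0.001
((0.6114877462387085, -0.18264344334602356), (0.18344396352767944, 0.19689804315567017), 11.919407844543457)
0 ((0.6292467713356018, -0.18787923455238342), (0.1523447036743164, 0.1817694902420044), 12.434895515441895) [-0.00220779 -0.00184866  0.06099784]
3 ((0.6282555460929871, -0.1870928853750229), (0.1525324285030365, 0.18151764571666718), 11.356791496276855) [-0.00211108 -0.00113924  0.0610104 ]
4 ((0.6065300107002258, -0.19099897146224976), (0.19546692073345184, 0.18182224035263062), 11.490031242370605) [-0.00160794 -0.00125829  0.06098842]
5 ((0.6044663786888123, -0.18549785017967224), (0.1971990168094635, 0.19307297468185425), 11.290522575378418) [-0.00189276 -0.00132242  0.06109115]
```

View pics/s5b.png

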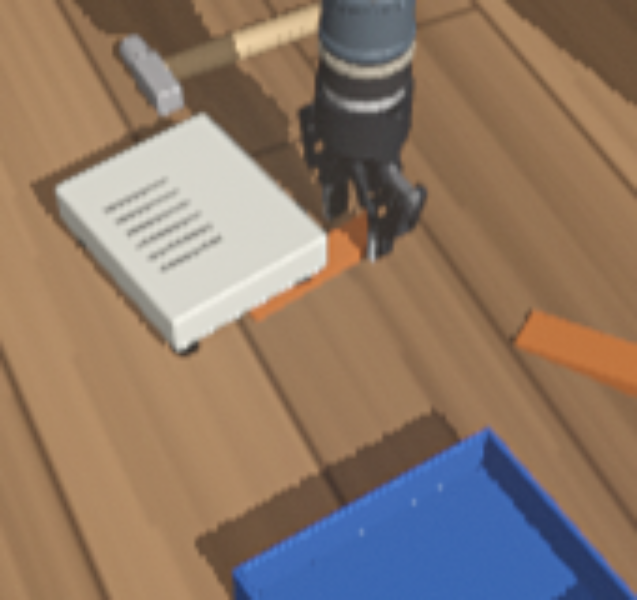

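move_arm([
  [0,0,-0.3,0],
  [0.3,0,-0.9,0],
  [0.3,0,-0.9,0],
  [0,0,-0.9,0],
  [0,0,-0.9,0],
  [0,0,-0.9,0],
  [0,0,0,0],
  [0,0,0,0],
])

```text
clock: 15.33
position: [0.4856, -0.1461, 0.1076]
tcp_rot: [-0.328, 3.121, -0.003]
ft_force: [0.0, 0.3, -0.0]
width: 0.606
```

```bash
python3 -c "
from h import *
uf(); to(.558,-.1295,.08,12)
p,d=snap('scene','s6'); i=p[100:260,170:340,::-1]; cv2.imwrite('pics/s6b.png',cv2.resize(i,(637,600)))
wedge('scene','s6'); t,r=unit('scene',d); A=np.c_[t[:,:2]-U,np.ones(len(t))]; print(r,np.linalg.lstsq(A,t[:,2],rcond=None)[0])
"
```

```text
t 15.33 unitframe tcp -0.1313 0.0708 0.1076 F fwd/left/up 0.07 0.32 -0.04 yaw 12.01 tip at -0.0123
t 15.33 p [ 0.4856 -0.1461  0.1076] yaw 12.01 tilt 0.22 w 0.606 F [ 0.    0.33 -0.04]
shift units tool xyz [-3.71  0.06  1.39] turn units 0.0
scene 25 x [-0.1399 -0.0625] y [0.0579 0.082  0.0874] ((-0.1014941930770874, 0.07262203842401505), (0.02967081591486931, 0.0791703313589096), 88.95050811767578)
((0.628081202507019, -0.1877431869506836), (0.15206143260002136, 0.18280549347400665), 11.639203071594238) [ 0.00013185 -0.00183942  0.06100041]
```

View pics/s6b.png

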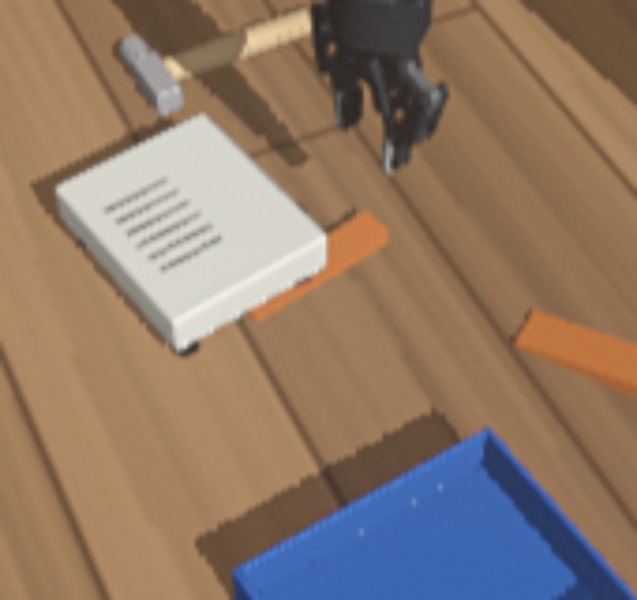

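The wedge stands under the foot and the unit hasn't moved. Next is the press.

move_arm([
  [-0.7,0,0,0],
  [-0.8,0,0,0],
  [-0.8,0,0,0],
  [-0.8,0,0,0],
  [-0.6,0.05,0.5,0],
  [0,0,0.5,0],
  [0,0,0,0],
  [0,0,0,0],
], jaw=-1)

```text
clock: 16.05
position: [0.5541, -0.1285, 0.0833]
tcp_rot: [0.328, -3.119, -0.003]
ft_force: [1.0, -1.0, 1.1]
width: 0.002
```

```bash
python3 -c "
from h import *
to(.558,-.1295,.063,12)"
```

```text
t 16.05 p [ 0.5541 -0.1285  0.0833] yaw 12.01 tilt 0.33 w 0.002 F [ 0.95 -1.04  1.06]
shift units tool xyz [-0.18 -0.09  1.02] turn units 0.0
```

move_arm([
  [-0.16,-0.05,0.5,0],
  [0,0,0.4,0],
  [0,0,0,0],
  [0,0,0,0],
])

```text
clock: 16.38
position: [0.5588, -0.1293, 0.0669]
tcp_rot: [0.328, -3.123, -0.001]
ft_force: [1.4, -1.0, 0.7]
width: 0.0
```

move_arm([
  [0,0,0.1,0],
  [0,0,0,0],
  [0,0,0,0],
])

```text
clock: 16.63
position: [0.56, -0.1296, 0.0663]
tcp_rot: [-0.328, 3.124, -0.0]
ft_force: [-0.4, -0.6, -0.3]
width: -0.0
```

move_arm([
  [0,0,0.08,0],
  [0,0,0,0],
  [0,0,0,0],
])

```text
clock: 16.88
position: [0.5599, -0.1295, 0.0644]
tcp_rot: [-0.329, 3.124, -0.0]
ft_force: [0.2, 0.1, -0.2]
width: 0.0
```

move_arm([
  [0,0,0.08,0],
  [0,0,0.08,0],
  [0,0,0,0],
  [0,0,0,0],
])

```text
clock: 17.22
position: [0.5597, -0.1294, 0.0608]
tcp_rot: [0.329, -3.124, -0.0]
ft_force: [-0.2, 0.4, 0.0]
width: 0.001
```

move_arm([
  [0,0,0.06,0],
  [0,0,0,0],
  [0,0,0,0],
])

```text
clock: 17.47
position: [0.56, -0.1295, 0.0601]
tcp_rot: [-0.329, 3.124, -0.0]
ft_force: [0.5, -0.3, 0.2]
width: -0.001
```

move_arm([
  [0,0,0.06,0],
  [0,0,0,0],
  [0,0,0,0],
])

```text
clock: 17.72
position: [0.56, -0.1295, 0.0601]
tcp_rot: [-0.329, 3.124, -0.001]
ft_force: [-2.2, 0.9, 4.6]
width: 0.001
```

move_arm([
  [0,0,0.06,0],
  [0,0,0,0],
  [0,0,0,0],
])

```text
clock: 17.97
position: [0.5601, -0.1295, 0.06]
tcp_rot: [-0.329, 3.123, -0.001]
ft_force: [-3.9, 1.9, 10.1]
width: 0.002
```

move_arm([
  [0,0,0.025,0],
  [0,0,0,0],
  [0,0,0,0],
  [0,0,0,0],
  [0,0,0,0],
  [0,0,0,0],
  [0,0,0,0],
  [0,0,0,0],
])

```text
clock: 18.63
position: [0.5601, -0.1295, 0.06]
tcp_rot: [-0.329, 3.123, -0.001]
ft_force: [-4.6, 2.0, 11.4]
width: -0.001
```

```bash
python3 -c "
from h import *
to(.558,-.1295,.063,12)
p,d=snap('scene','s7'); t,r=unit('scene',d); t=t[t[:,2]<.063]; A=np.c_[t[:,:2]-U,np.ones(len(t))]; print(np.linalg.lstsq(A,t[:,2],rcond=None)[0])"
```

```text
t 18.63 p [ 0.5601 -0.1295  0.06  ] yaw 12.01 tilt 0.09 w -0.001 F [-4.59  1.97 11.38]
shift units tool xyz [ 0.1   0.02 -0.15] turn units 0.0
[-0.0007188  -0.00196152  0.06073582]
```

Pressed at 11.4 N for over half a second without any sinking. Now I'll lift off and check.

move_arm([
  [0,0,-0.2,0],
  [0,0,-0.5,0],
  [0,0,-0.9,0],
  [0,0,-0.9,0],
  [0.5,0,-0.9,0],
  [0.9,0,-0.9,0],
  [0.9,0,-0.5,0],
  [0.9,0,0,0],
])

```text
clock: 19.35
position: [0.4985, -0.1436, 0.1566]
tcp_rot: [-0.329, 3.119, -0.005]
ft_force: [0.3, -0.9, 0.0]
width: 0.002
```

move_arm([
  [0.9,0,0,0],
  [0.9,0,0,0],
  [0.9,0,0,0],
  [0.9,0,0,0],
  [0.9,0,0,0],
  [0,0,0,0],
  [0,0,0,0],
  [0,0,0,0],
])

```text
clock: 20.02
position: [0.41, -0.1616, 0.1533]
tcp_rot: [-0.328, 3.123, -0.001]
ft_force: [0.7, 0.4, 0.5]
width: 0.0
```

```bash
python3 -c "
from h import *
uf()
p,d=snap('top','t8'); i=p[::,::,::-1]; cv2.imwrite('pics/t8b.png',cv2.resize(i,(800,600),interpolation=cv2.INTER_CUBIC))
print(unit('top',d)[1]); wedge('top','t8')
p,d=snap('scene','s8'); i=p[100:260,170:340,::-1]; cv2.imwrite('pics/s8b.png',cv2.resize(i,(637,600)))
wedge('scene','s8'); t,r=unit('scene',d); A=np.c_[t[:,:2]-U,np.ones(len(t))]; print(r,np.linalg.lstsq(A,t[:,2],rcond=None)[0])
"
```

```text
t 20.02 unitframe tcp -0.2085 0.0713 0.1533 F fwd/left/up 0.8 0.27 0.5 yaw 12.0 tip at -0.0895
((0.6268864870071411, -0.18805274367332458), (0.15427164733409882, 0.17973703145980835), 11.53418254852295)
top 256 x [-0.14   -0.0793] y [0.0539 0.0706 0.0853] ((-0.10853160917758942, 0.06924010068178177), (0.06416362524032593, 0.03304562345147133), 0.8601046800613403)
scene 25 x [-0.1403 -0.0625] y [0.0599 0.0823 0.0873] ((-0.10095954686403275, 0.07334201037883759), (0.07854870706796646, 0.0269352737814188), 1.5266051292419434)
((0.6282327771186829, -0.18775665760040283), (0.15227727591991425, 0.18131259083747864), 11.300032615661621) [-0.00093343 -0.00200114  0.06105743]
```

View pics/t8b.png

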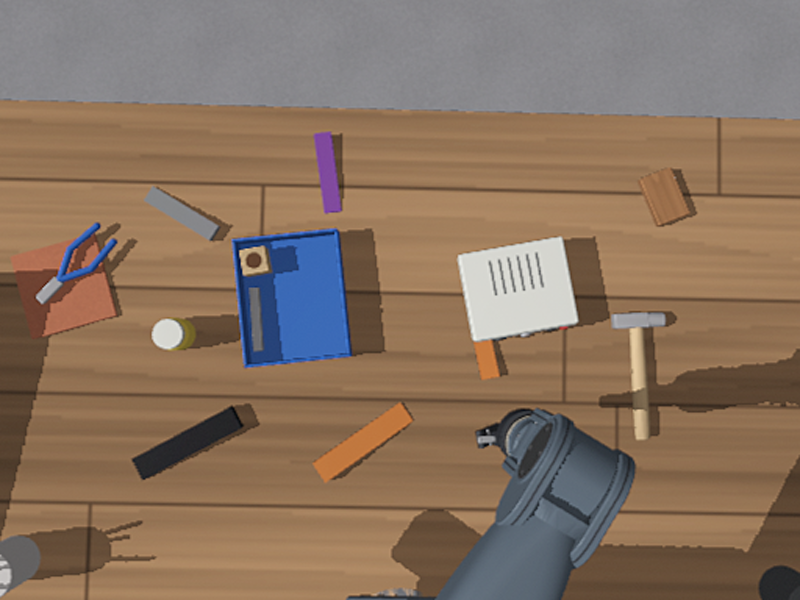

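View pics/s8b.png

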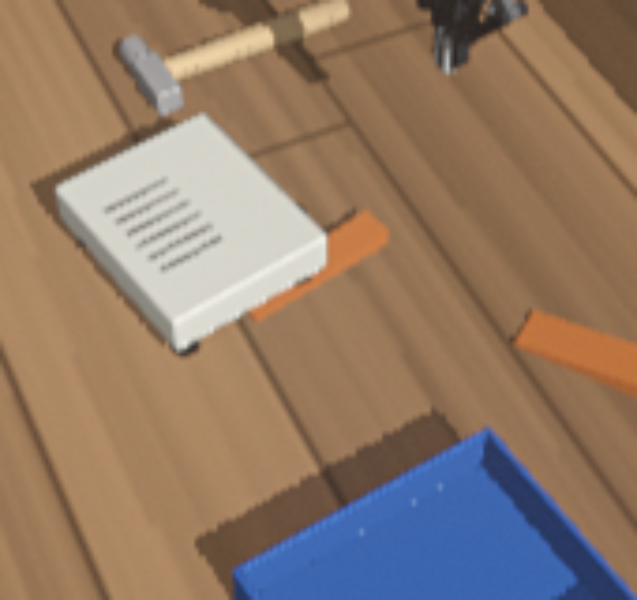

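```bash
python3 -c "
from station import *
print(hand_in())"
```

```text
the job is handed in; nothing more can be done
None
```

I took the orange wedge out of the bin and slid it under the unit's front-left foot until the push force rose by about 7 N. That is a little over the 5 N asked for, but below the 12 N at which the unit starts to slide. I then let go, backed clear, pressed the top over that foot and handed the job in at about 20 s; it reported no verdict.

**Press:** I held 10 to 11.4 N downward for over half a second, slightly under the 12 N asked for. The top did not sink measurably (less than 0.2 mm). The fingers also put about 5 N sideways on the unit, and it did not move.

**Final pictures:**
- **Wedge:** its centre line is about 2 mm from the foot axis. The foot sits about 13 mm past the wedge's middle, towards the thin end.
- **Unit:** position and tilt match the start within measurement noise (about 1 to 2 mm, and about 0.001 rad).
- **Other things:** the block and stake are still in the bin, and the jar, hammer and look-alikes look undisturbed. The arm is clear of everything.

**Not measured:** I could not read the force between wedge and foot directly after letting go. That it still bears rests on the push force before release and on nothing sinking under the press. The scene camera saw too little of the placed wedge for a good fit, so its position comes mainly from the top camera.

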